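# Hold the gauge chest's lid open so its stay can be refitted

### The job

The lid stay of the small grey tool chest has come off its stud and I want to hook it back on. First, with the lid still shut, push the open upper drawer fully home past its spring catch, so that it is out of my way; then lift the lid by the bow handle on top and hold it open at 55 degrees, without ever letting it drop and without shifting the other things on the bench. Keep it still there in the gripper: your job finishes while you are holding it.

Things in the scene. Friction and masses are not known exactly. Their poses are not given: they have to be found in the camera images.
- tool_chest: small grey steel tool chest, fixed to the bench: 140 mm deep (its x), 240 mm wide (its y), 125 mm high with the lid shut, without the handle. Its front faces its -x and has two drawers, one above the other; the lower one (8 to 43 mm above the bench) is shut and does not move. Flat drop handles stand 9 mm out of its sides. Origin at the centre of its underside; z up
- chest_drawer (a joint): how far the upper drawer stands open, in m: 0 fully home, grows as it slides out along the chest's -x, up to 0.085. It slides with about 1.5 N of friction. A spring catch inside resists from 11 to 4 mm before home (up to about 10 N in all) and, once the drawer is within about 2 mm of home, snaps it home and keeps it there
- drawer_front (a point): middle of the front edge of the upper drawer's pull, 79 mm above the bench; moves with the drawer. The pull is an aluminium lip 6 mm high, 216 mm wide, along the top of the drawer front, 11 mm out of the front panel (228 mm wide, 49 to 82 mm above the bench). Push lip or panel along the chest's +x. When home the lip is flush with the lower drawer's and this point is 87 mm before the chest's origin
- chest_lid (a joint): lid angle in rad: 0 shut, grows as the lid opens (front edge up and back), stop at 1.75; 55 degrees = 0.96. The lid weighs about 0.5 kg, its hinge is nearly free and it falls shut when let go at any angle below about 75 degrees
- lid_handle (a point): middle of the bar of the lid's steel bow handle: a round bar 10 mm thick, about 50 mm long between its posts, parallel to the chest's y, 33 mm above the lid's top face and 28 mm behind the lid's front edge. It moves with the lid. With the lid shut it is 158 mm above the bench; in the chest's frame it then lies 118 mm in front of the hinge line and 53 mm above it
- lid_hinge (a point): middle of the lid's hinge line, along the top of the chest's back, parallel to the chest's y: 70 mm behind the chest's origin and 105 mm above the bench. The lid turns about this line. The lid reaches 146 mm forward from it and 20 mm above it when shut
- toolbox: large red steel toolbox on the bench to the left of the chest, 203 mm by 388 mm, its long side runs away from the robot, fixed; its walls are 150 mm high and its lid stands open on the far left side, up to 340 mm above the bench: keep the arm clear. Origin under its centre
- bench_vice: blue bench vice at the right edge of the bench, up to 170 mm above the bench, fixed: keep the arm clear. In the black ribbed tray behind the chest stand a spray can (up to 215 mm above the bench) and a roll of barrier tape (up to 170 mm), both fixed
- old_mug: white mug, 98 mm high, a bystander standing at the left near the robot; origin under its centre
- pliers: combination pliers with red sleeves, 188 mm long, lying flat nearer the robot than the chest; a bystander
- tape_measure: pocket tape measure 69x77x31 mm lying by the vice; a bystander
- screwdriver_yel: screwdriver with yellow handle, 193 mm, lying in front of the chest; a bystander
- grease_tin: grease tin, 69 mm wide and 81 mm high, standing to the right of the chest; a bystander; origin under its centre
- bearing: ball bearing, 62 mm wide and 16 mm high, lying in front of the chest's left half, partly under the open drawer; a bystander
- bolt: hex bolt 81 mm long, 24 mm high, lying in front of the chest's right half, partly under the open drawer; a bystander

How it is judged:
By the outcome, as a careful person would: the job done as asked, in the order asked, and still so for the second after the job is handed in, while the arm keeps its last pose, push and grip.
It also fails if it takes over 61 s, if anything falls off the work surface, if the arm or the gripper's body presses on something with over 40 N, if the wrist force passes 120 N, or if a joint passes its speed limit or range.

### The arm

A 7-joint arm with a two-finger parallel gripper is mounted at the origin on a cart in front of the work surface, level with it; the furniture and walls round the work are solid. World frame = base frame: x ahead of the robot, y to its left, z up, the work surface at z = 0. Lengths are in m, angles in degrees, forces in N, time in s.
With the tool pointing down it reaches from about 0.425 to 0.875 m from the base axis. Payload 4.7 kg.
Tool frame: the origin (TCP) lies at the very end of the fingers, on their centre line; the grasp point (between the pads) lies 19 mm behind it; z points along the fingers, y is the line along which they close (so a half turn about z gives the same grasp; the last joint's range is limited). The gripper opens to 87 mm and grips with 3 to 60 N. Pads are 19 mm wide; open, the fingers measure 117 mm over their backs; the gripper's body (75 mm by 190 mm) begins 51 mm behind the grasp point.
Start: joints at [69.391, 18.392, -4.016, 83.108, 1.295, 78.541, -3.26], TCP at [0.237, -0.605, 0.223] pointing down, gripper open.
Joint ranges: [-163.93, 163.93], [-17.29, 119.83], [-79.2, 71.16], [3.27, 140.29], [-89.18, 269.18], [5.43, 117.66], [-154.24, 154.24]. Speed limits (degrees/s): [147.25, 147.25, 180, 180, 180, 180, 180].

### API

Orientations are given as [roll, pitch, yaw] about the fixed x, y, z axes, in that order (R = Rz(yaw) Ry(pitch) Rx(roll)).
In Python, from cell import get_obs, read_camera, sign_off, silhouettes gives the robot as it stands.
- The arm moves only by the tool play_rows, never from a script. Its argument "steps" is a list that holds one entry, the list of rows, each a list of 7 numbers: the shift along the tool's x, y, z in m, then the turn, a rotation vector about the tool's x, y, z in rad, then the finger opening in m, from 0 to 0.087. A call has 1 to 12 rows; each row shifts and turns the commanded pose from where the row before left it, along the tool's axes as they then stand; what a row does not reach is not made up. A row lasts 1/10 s, in which the tool goes at most 50 mm and 8.59 degrees, less where a joint would pass 70% of its speed; a pose out of reach is approached as far as the arm can. A call is refused whole if a number of a shift passes 0.05 or a number of a turn 0.15, either way. A call with a gripper value outside its range is refused whole. The fingers move at their own pace and stop on an object; "force" is the grip in N (left out, the last holds). Time passes only in rows, so rows that do not move let the fingers close. It gives the time, the measured TCP pose, the force, the opening and the grip force at its end, in the units of the state.
- get_obs(): the state, without advancing time (a new reading comes with each control period).
- read_camera(name): name is "side" or "top"; returns a dict with "frame" (384x512x3 uint8, red, green, blue), "intrinsics" (3x3 intrinsics, pixels), "k1" (the pictures are not rectified: a ray, as slopes to the right and down, at radius r is drawn at 1 + k1 r^2 times it, then the intrinsics apply), "view" (4x4, takes a point from world to camera coordinates). Camera axes: x right, y up, looking along -z (the intrinsics and any distortion apply to the point x, -y, -z); pixel columns grow to the right and rows downward; lengths in m; the calibration is good to about 2 mm. A picture is of the moment at which its call begins. There is no depth.
- sign_off(): hands the job in; it is judged then, once.
Trained networks look in the newest picture that a camera, given by its name, has taken for a name from the list of things; names that differ only in an ending like _2 or _b are one class to them, and where a whole thing is asked for, a point or a joint stands for the part that bears it (a point fixed in the world has none). Each returns a list of dicts, best first, with "p" (0 to 1); they miss things now and then, are a little off and sometimes report something else, mostly with a low value. They report only what shows in the picture. A call takes as long as a camera call.
- silhouettes(camera, name): "pixels" (384x512 bool, what is visible of it) and "extent" ([left, top, right, bottom] in pixels, round what is visible of it).
The state is a dict: "time_s": time; "qpos": joint angles; "joint_velocities": joint speeds; "effort": joint torques, N m; "tool_pos": TCP position; "tool_rot": TCP orientation; "force": force on the tool from outside, world axes, zero at the start; "wrist_torque": the same for the moment, N m; "grip_width": finger opening in m; "grasp_force": force on a finger pad.
Only numpy, scipy, OpenCV 4.12 (cv2) and the standard library are available. Lean on these libraries where they do the work, as an engineer would, in place of code of your own. Each camera call takes 0.05 s, during which the arm holds its last target. There are 200 camera calls.

## Working session

There is one attempt and no reset: what is moved stays moved. The work goes in short steps, Python scripts to look and compute and a tool call to move; the robot and the scene stay as the last step left them, time stands still between calls to the robot, and variables do not carry over. Pictures are saved under pics/ and viewed, at most 10 in all, crops included, and the job is handed in when it is done.

Besides the shell and the picture viewer there is one more tool, called after "Call:" as name(argument=value, ...), one argument or row to a line, values as JSON. play_rows: Moves the arm, as the interface text tells. Its arguments: {"type":"object","properties":{"steps":{"type":"array","items":{"type":"array","items":{"type":"array","items":{"type":"number"}}}},"force":{"type":"number"}},"required":["steps"]}

```bash
mkdir -p pics; ls; python3 - <<'E'
from cell import *
import cv2,numpy as np
o=get_obs(); print({k:np.round(v,3) for k,v in o.items()})
ims=[]
for c in("top","side"):
    d=read_camera(c); cv2.imwrite(f"pics/{c}0.png",d["frame"][:,:,::-1]); print(c,d["intrinsics"],d["k1"],np.round(d["view"],4))
    for n in("tool_chest","chest_drawer","chest_lid","lid_handle","drawer_front"):
        for s in silhouettes(c,n)[:1]: 
            ys,xs=np.nonzero(s["pixels"]); print(n,round(s["p"],2),s["extent"],xs.mean(),ys.mean())
E
```

```text
pics
{'time_s': np.float64(0.0), 'qpos': array([69.391, 18.44 , -4.016, 83.175,  1.293, 78.539, -3.261]), 'joint_velocities': array([ 0.03 ,  0.122, -0.036,  0.064, -0.111,  0.029, -0.039]), 'effort': array([ 0.0000e+00, -4.9129e+01, -4.0400e-01, -3.1253e+01, -6.4000e-02,
        4.4000e-02,  0.0000e+00]), 'tool_pos': array([ 0.237, -0.605,  0.221]), 'tool_rot': array([-1.79891e+02,  4.00000e-03,  2.14170e+01]), 'force': array([-1.677,  0.097, -0.386]), 'wrist_torque': array([ 0.011, -0.04 ,  0.037]), 'grasp_force': np.float64(0.0), 'grip_width': np.float64(0.087)}
top [[415.32646986   0.         254.39604335]
 [  0.         415.32646986 191.34555374]
 [  0.           0.           1.        ]] -0.13363314709880678 [[ 0.0033 -1.     -0.0027  0.0609]
 [ 0.9851  0.0028  0.1717 -0.4711]
 [-0.1717 -0.0032  0.9851 -1.3873]
 [ 0.      0.      0.      1.    ]]
tool_chest 0.7 [189.8, 133.2, 267.6, 207.3] 229.94973107157634 169.5997103847745
chest_drawer 0.91 [201.9, 176.8, 267.3, 207.4] 234.10817941952507 192.37862796833772
chest_lid 0.57 [188.1, 130.5, 271.2, 208.6] 230.2071184395737 169.371
[... 188 characters left out ...]
1.18059251   0.         262.06376812]
 [  0.         361.18059251 189.49867587]
 [  0.           0.           1.        ]] -0.07588478968468976 [[-0.6646 -0.7472  0.0051  0.3731]
 [ 0.4146 -0.3631  0.8344 -0.2521]
 [-0.6216  0.5566  0.5512 -0.7857]
 [ 0.      0.      0.      1.    ]]
tool_chest 0.95 [172.7, 156.0, 284.1, 239.1] 227.90421125302038 195.68294787711426
chest_drawer 0.92 [208.9, 185.6, 282.6, 241.7] 245.90494719288495 211.3763201778766
chest_lid 0.88 [171.3, 153.7, 269.3, 216.4] 219.95645161290324 183.3441935483871
lid_handle 0.96 [172.1, 157.0, 270.9, 215.4] 220.04956827630318 183.20914614646625
drawer_front 0.81 [207.6, 183.3, 286.2, 243.2] 246.02726796014682 211.35972732039852
```

```bash
python3 - <<'E'
import cv2
a=cv2.imread("pics/top0.png")[100:260,130:330];b=cv2.imread("pics/side0.png")[110:270,140:340]
cv2.imwrite("pics/a.png",cv2.resize(a,(800,600) if 0 else (750,600),interpolation=cv2.INTER_CUBIC))
cv2.imwrite("pics/b.png",cv2.resize(b,(750,600),interpolation=cv2.INTER_CUBIC))
E
```

```text
(no output)
```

View pics/a.png

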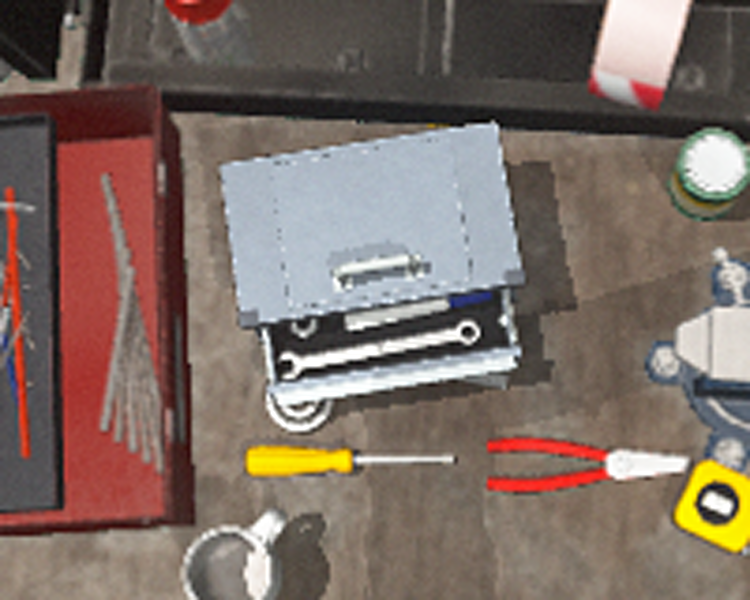

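View pics/b.png

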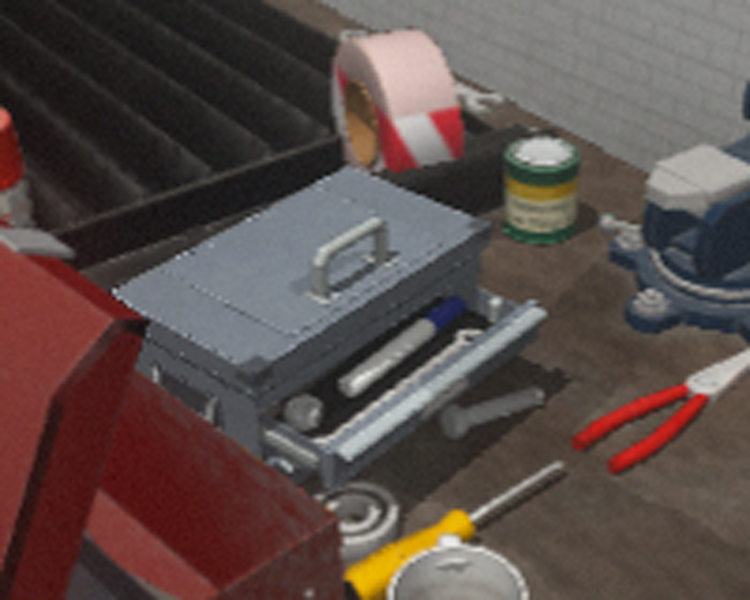

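View pics/top0.png

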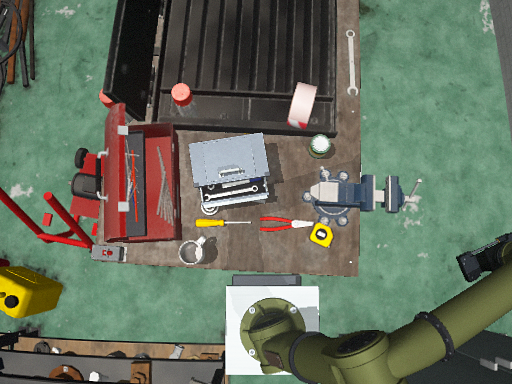

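The pictures show the chest turned about 8°. In the top crop the lid corners are about (221,166), (497,124), (522,283) and (243,325), and the handle bar runs (338,268) to (420,258). In the side crop the lid corners are (115,290), (350,168), (490,228) and (255,375), with the open drawer lip in front of them. I'll fit the chest pose to these.

```bash
cat > h.py <<'E'
from cell import *
import cv2,numpy as np
from scipy.optimize import least_squares
from scipy.spatial.transform import Rotation as R
def proj(d,P):
    P=np.atleast_2d(P); C=P@d["view"][:3,:3].T+d["view"][:3,3]
    s=np.c_[C[:,0],-C[:,1]]/-C[:,2:]; s=s*(1+d["k1"]*(s**2).sum(1,keepdims=True))
    K=d["intrinsics"]; return s@K[:2,:2].T+K[:2,2]
def chest(p,P): # p x y yaw(rad)
    c,s=np.cos(p[2]),np.sin(p[2]); P=np.asarray(P,float)
    return np.c_[p[0]+c*P[:,0]-s*P[:,1],p[1]+s*P[:,0]+c*P[:,1],P[:,2]]
E
python3 - <<'E'
from h import *
dt,ds=read_camera("top"),read_camera("side")
f=lambda L,o:np.array(L)/3.75+o-0.5*0
lid=[[.07,.12,.125],[.07,-.12,.125],[-.076,-.12,.125],[-.076,.12,.125]]
hb=[[-.048,.025,.158],[-.048,-.025,.158]]
T=f([(221,166),(497,124),(522,283),(243,325),(338,268),(420,258)],(130,100))
S=f([(115,290),(350,168),(490,228),(255,375),(318,250),(380,222)],(140,110))
lipT=f([(275,398),(520,358)],(130,100)); lipS=f([(338,455),(545,312)],(140,110))
def res(p):
    W=chest(p,lid+hb); L=chest(p,[[-.087-p[3],.108,.081],[-.087-p[3],-.108,.081]])
    return np.r_[proj(dt,W)-T,proj(ds,W)-S,proj(dt,L)-lipT,proj(ds,L)-lipS].ravel()
r=least_squares(res,[.65,.1,.1,.06],loss="soft_l1"); p=r.x
print(p,np.degrees(p[2])); print(np.round(r.fun.reshape(-1,2),1)) if 0 else print(np.round(res(p).reshape(-1,2),1))
print(chest(p,[[-.048,0,.158],[-.087-p[3],0,.079],[-.087,0,.079],[.07,0,.105]]))
for n in("bench_vice","old_mug","grease_tin","bearing","bolt","screwdriver_yel"):
    s=silhouettes("top",n); print(n,[(round(q["p"],2),q["extent"]) for q in s[:1]])
E
```

```text
[0.56423679 0.14721617 0.15059794 0.0497382 ] 8.628626300030978
[[ 1.  -0.4]
 [-1.   0.4]
 [-1.   0.5]
 [ 0.4 -0. ]
 [ 2.   0.4]
 [-4.3  0.8]
 [-0.5 -0.5]
 [-0.2 -0.8]
 [-0.1 -1.2]
 [ 0.3 -1.9]
 [ 2.1  0.1]
 [-1.2  0.1]
 [-0.5  0.2]
 [-1.6  1.4]
 [ 0.6 -1.1]
 [-0.8 -1.2]]
[[0.51678008 0.14001476 0.158     ]
 [0.42904626 0.12670143 0.079     ]
 [0.4782215  0.13416362 0.079     ]
 [0.6334445  0.15771822 0.105     ]]
bench_vice []
old_mug [(0.91, [181.0, 234.6, 208.5, 263.1])]
grease_tin [(0.86, [307.9, 136.5, 330.2, 158.1])]
bearing [(0.74, [191.7, 133.7, 269.4, 209.4])]
bolt []
screwdriver_yel [(0.54, [195.5, 219.0, 235.6, 227.0])]
```

```bash
cat >> h.py <<'E'
CH=[.5642,.1472,.1506]
def tool(yaw,tilt): # fingers down, tilt>0: fingers point away from the robot (chest +x)
    return R.from_euler('z',yaw,degrees=True)*R.from_euler('x',180,degrees=True)*R.from_euler('x',-tilt,degrees=True)
def plan(wps,o=None,show=True):
    """wps: [(pos,Rot,nrows,open)]; prints rows from the measured pose"""
    o=o or get_obs(); p=np.array(o["tool_pos"]); q=R.from_euler('xyz',o["tool_rot"],degrees=True)
    for P,Q,n,g in wps:
        w=(Q*q.inv()).as_rotvec(); p0,q0=p,q
        for i in range(1,n+1):
            p1=p0+(np.array(P)-p0)*i/n; q1=R.from_rotvec(w*i/n)*q0
            print(list(np.round(np.r_[q.inv().apply(p1-p),(q.inv()*q1).as_rotvec(),g],4).tolist()),',',sep='')
            p,q=p1,q1
def st():
    o=get_obs(); print({k:np.round(o[k],3).tolist() for k in("time_s","qpos","tool_pos","tool_rot","force","grip_width","grasp_force")})
E
python3 -c "
from h import *
plan([([.42,-.28,.28],tool(98.6,0),12,0)])"
```

```text
[0.0241, -0.0197, -0.0048, 0.0, 0.0, -0.1123, 0.0],
[0.0261, -0.0168, -0.0048, 0.0, 0.0, -0.1123, 0.0],
[0.0278, -0.0138, -0.0048, 0.0, 0.0, -0.1123, 0.0],
[0.0292, -0.0106, -0.0048, 0.0, 0.0, -0.1123, 0.0],
[0.0302, -0.0073, -0.0048, 0.0, 0.0, -0.1123, 0.0],
[0.0308, -0.0038, -0.0048, 0.0, 0.0, -0.1123, 0.0],
[0.0311, -0.0004, -0.0048, 0.0, 0.0, -0.1123, 0.0],
[0.0309, 0.0031, -0.0048, 0.0, 0.0, -0.1123, 0.0],
[0.0304, 0.0066, -0.0048, 0.0, 0.0, -0.1123, 0.0],
[0.0294, 0.0099, -0.0048, 0.0, 0.0, -0.1123, 0.0],
[0.0282, 0.0132, -0.0048, 0.0, 0.0, -0.1123, 0.0],
[0.0265, 0.0162, -0.0048, 0.0, 0.0, -0.1123, 0.0],
```

Call:
play_rows(
  steps=[
    [[0.024,-0.02,-0.005,0,0,-0.112,0],[0.026,-0.017,-0.005,0,0,-0.112,0],[0.028,-0.014,-0.005,0,0,-0.112,0],[0.029,-0.011,-0.005,0,0,-0.112,0],[0.03,-0.007,-0.005,0,0,-0.112,0],[0.031,-0.004,-0.005,0,0,-0.112,0],[0.031,0,-0.005,0,0,-0.112,0],[0.031,0.003,-0.005,0,0,-0.112,0],[0.03,0.007,-0.005,0,0,-0.112,0],[0.029,0.01,-0.005,0,0,-0.112,0],[0.028,0.013,-0.005,0,0,-0.112,0],[0.027,0.016,-0.005,0,0,-0.112,0]],
  ],
)

```text
time_s: 2.2
tool_pos: [0.4203, -0.2792, 0.283]
tool_rot: [180.0, 0.0, 98.7]
force: [0.0, 0.1, -0.7]
grip_width: 0.0029
grasp_force: 0.0
```

```bash
python3 -c "
from h import *
st(); plan([([.42,.11,.22],tool(98.6,25),12,0)])"
```

```text
{'time_s': 2.2, 'qpos': [54.54, 0.146, -23.867, 97.211, 0.082, 82.616, 39.34], 'tool_pos': [0.42, -0.279, 0.283], 'tool_rot': [179.984, 0.042, 98.678], 'force': [0.016, 0.079, -0.691], 'grip_width': 0.003, 'grasp_force': 0.0}
[0.0321, 0.0049, 0.0052, -0.0363, 0.0, 0.0001, 0.0],
[0.0321, 0.0047, 0.0054, -0.0363, 0.0, 0.0001, 0.0],
[0.0321, 0.0045, 0.0056, -0.0363, 0.0, 0.0001, 0.0],
[0.0321, 0.0043, 0.0057, -0.0363, 0.0, 0.0001, 0.0],
[0.0321, 0.004, 0.0059, -0.0363, 0.0, 0.0001, 0.0],
[0.0321, 0.0038, 0.006, -0.0363, 0.0, 0.0001, 0.0],
[0.0321, 0.0036, 0.0062, -0.0363, 0.0, 0.0001, 0.0],
[0.0321, 0.0034, 0.0063, -0.0363, 0.0, 0.0001, 0.0],
[0.0321, 0.0031, 0.0064, -0.0363, 0.0, 0.0001, 0.0],
[0.0321, 0.0029, 0.0065, -0.0363, 0.0, 0.0001, 0.0],
[0.0321, 0.0027, 0.0066, -0.0363, 0.0, 0.0001, 0.0],
[0.0321, 0.0024, 0.0067, -0.0363, 0.0, 0.0001, 0.0],
```

Call:
play_rows(
  steps=[
    [[0.032,0.005,0.005,-0.036,0,0,0],[0.032,0.005,0.005,-0.036,0,0,0],[0.032,0.0045,0.0055,-0.036,0,0,0],[0.032,0.0045,0.0055,-0.036,0,0,0],[0.032,0.004,0.006,-0.036,0,0,0],[0.032,0.004,0.006,-0.036,0,0,0],[0.032,0.0035,0.006,-0.036,0,0,0],[0.032,0.0035,0.006,-0.036,0,0,0],[0.032,0.003,0.0065,-0.036,0,0,0],[0.032,0.003,0.0065,-0.036,0,0,0],[0.032,0.0025,0.0065,-0.036,0,0,0],[0.032,0.0025,0.0065,-0.036,0,0,0]],
  ],
)

```text
time_s: 3.4
tool_pos: [0.4761, 0.0642, 0.2161]
tool_rot: [160.3, -0.4, 98.5]
force: [0.1, 0.1, -0.4]
grip_width: 0.0001
grasp_force: 0.0
```

```bash
python3 -c "
from h import *
st(); 
a=chest(CH,[[-.087-.050-.014-.022,0,.12],[-.087-.050-.014-.022,0,.063]]);print(a)
plan([(a[0],tool(98.6,25),6,0),(a[1],tool(98.6,25),4,0)])"
```

```text
{'time_s': 3.4, 'qpos': [-0.528, -17.256, -8.764, 122.174, -3.333, 55.181, 0.537], 'tool_pos': [0.476, 0.064, 0.216], 'tool_rot': [160.269, -0.446, 98.541], 'force': [0.132, 0.06, -0.446], 'grip_width': 0.0, 'grasp_force': 0.0}
[[0.39315815 0.12124457 0.12      ]
 [0.39315815 0.12124457 0.063     ]]
[0.0113, -0.017, 0.011, -0.0153, -0.0011, -0.0007, 0.0],
[0.0114, -0.0171, 0.0107, -0.0153, -0.0011, -0.0007, 0.0],
[0.0114, -0.0173, 0.0105, -0.0153, -0.0011, -0.0007, 0.0],
[0.0114, -0.0174, 0.0102, -0.0153, -0.0011, -0.0007, 0.0],
[0.0114, -0.0176, 0.0099, -0.0153, -0.0011, -0.0007, 0.0],
[0.0115, -0.0177, 0.0096, -0.0153, -0.0011, -0.0007, 0.0],
[0.0, -0.006, 0.0129, 0.0, 0.0, 0.0, 0.0],
[0.0, -0.006, 0.0129, 0.0, 0.0, 0.0, 0.0],
[0.0, -0.006, 0.0129, 0.0, 0.0, 0.0, 0.0],
[-0.0, -0.006, 0.0129, 0.0, 0.0, 0.0, 0.0],
```

```bash
cat > kin.py <<'E'
from h import *
Q=[[69.391,18.44,-4.016,83.175,1.293,78.539,-3.261],[54.54,.146,-23.867,97.211,.082,82.616,39.34],[-.528,-17.256,-8.764,122.174,-3.333,55.181,.537]]
P=[[.237,-.605,.221],[.42,-.279,.283],[.476,.064,.216]]; E=[[-179.891,.004,21.417],[179.984,.042,98.678],[160.269,-.446,98.541]]
LO=[-163.93,-17.29,-79.2,3.27,-89.18,5.43,-154.24];HI=[163.93,119.83,71.16,140.29,269.18,117.66,154.24]
S0=[-1,1,-1,1,-1,1,-1]
def fk(q,m):
    h,a,b,c,e1,e2,e3=m[:7]; r=R.identity(); p=np.array([0,0,h])
    off=[[0,0,0],[e1,0,a],[0,0,0],[e2,0,b],[0,0,0],[e3,0,c],[0,0,0]]
    for i in range(7):
        r=r*R.from_euler('zyzyzyz'[i],S0[i]*q[i],degrees=True); p=p+r.apply(off[i])
    return p,r*R.from_euler('z',m[7])
def res(m): 
    o=[]
    for q,p,e in zip(Q,P,E):
        a,r=fk(q,m); o+=[a-p,.2*(r.inv()*R.from_euler('xyz',e,degrees=True)).as_rotvec()]
    return np.concatenate(o)
best=min((least_squares(res,[.3,.4,.4,.25,.0,.0,.0,y]) for y in(0,1.57,3.14,-1.57)),key=lambda s:s.cost); M=best.x
def ik(p,r,q0=None):
    f=lambda q:np.r_[(fk(q,M)[0]-p)*10,(fk(q,M)[1].inv()*r).as_rotvec()*2,np.array(q-np.array([0,0,0,100,0,60,0]))*1e-5]
    s=[least_squares(f,q,bounds=(LO,HI)) for q in ([Q[2]] if q0 is None else [q0])+[[-10,0,-20,125,0,55,0],[-10,0,20,125,0,55,0]]]
    s=min(s,key=lambda s:s.cost); return s.x,np.linalg.norm(s.fun[:3])/10,np.degrees(np.linalg.norm(s.fun[3:6])/2)
E
python3 - <<'E'
from kin import *
print(M.round(4),np.abs(best.fun).max())
for t in(0,10,15,20,25,30):
  for x,z in((-.173,.12),(-.173,.063),(-.1,.063)):
    q,e,g=ik(chest(CH,[[x,0,z]])[0],tool(98.6,t)); print(t,x,z,q.round(0),round(e*1e3,1),round(g,1))
E
```

```text
[0.2605 0.4631 0.524  0.3528 0.0651 0.0117 0.0723 1.5708] 0.019449072270084078
0 -0.173 0.12 [-10.  -5.  -8. 123.  -1.  62.  -9.] 0.0 0.0
0 -0.173 0.063 [-10.  -1.  -8. 125.  -0.  55. -10.] 0.0 0.0
0 -0.1 0.063 [-11.   7.  -6. 116.   1.  57.  -9.] 0.0 0.0
10 -0.173 0.12 [ -9. -13. -10. 130.  -1.  53. -10.] 0.0 0.0
10 -0.173 0.063 [-10.  -8. -10. 133.   1.  46. -12.] 0.0 0.0
10 -0.1 0.063 [-11.   0.  -7. 124.   2.  46. -11.] 0.0 0.0
15 -0.173 0.12 [ -9. -17. -11. 133.  -0.  49. -11.] 0.0 0.0
15 -0.173 0.063 [-10. -12. -12. 136.   1.  41. -14.] 0.0 0.0
15 -0.1 0.063 [-11.  -3.  -8. 128.   3.  41. -13.] 0.0 0.0
20 -0.173 0.12 [-22. -17.   0. 134.   7.  47. -18.] 7.1 3.1
20 -0.173 0.063 [ -9. -16. -14. 140.   2.  36. -16.] 0.0 0.0
20 -0.1 0.063 [-11.  -7. -10. 132.   5.  36. -16.] 0.0 0.0
25 -0.173 0.12 [-26. -17.   0. 135.  11.  45. -24.] 14.8 6.3
25 -0.173 0.063 [  4. -17. -29. 140.  -2.  34. -17.] 6.2 3.0
25 -0.1 0.063 [-10. -10. -13. 136.   7.  30. -20.] 0.0 0.0
30 -0.173 0.12 [-32. -17.   0. 137.  21.  43. -39.] 22.0 9.1
30 -0.173 0.063 [  6. -17. -36. 140.   2.  32. -24.] 13.5 6.5
30 -0.1 0.063 [ -7. -13. -18. 140.  11.  24. -26.] 0.0 0.0
```

```bash
python3 - <<'E'
from kin import *
T=lambda t,s:tool(98.6,t)*R.from_euler('z',s*90,degrees=True)
for s in(1,-1):
  for t,x,z in((0,-.175,.13),(8,-.175,.068),(12,-.1,.068)):
    q,e,g=ik(chest(CH,[[x,0,z]])[0],T(t,s),[-10,-5,-8,123,0,60,-10-90*s]); print(s,t,x,z,q.round(0),round(e*1e3,1),round(g,1))
a=chest(CH,[[-.177,0,.13]])[0]
plan([(a,T(2,1),12,0)])
E
```

```text
1 0 -0.175 0.13 [-12.  -6.  -6. 122.  -1.  63. -99.] 0.0 0.0
1 8 -0.175 0.068 [ -11.   -8.   -9.  131.    0.   48. -101.] 0.0 0.0
1 12 -0.1 0.068 [ -17.   -2.   -0.  125.    3.   45. -101.] 0.0 0.0
-1 0 -0.175 0.13 [ -7.  -6. -11. 122.  -1.  63.  81.] 0.0 0.0
-1 8 -0.175 0.068 [ -9.  -8. -10. 131.   0.  48.  79.] 0.0 0.0
-1 12 -0.1 0.068 [ -4.  -2. -16. 125.   3.  45.  77.] 0.0 0.0
[0.0057, -0.0085, 0.0046, 0.0197, -0.0207, 0.1296, 0.0],
[0.0046, -0.0091, 0.0047, 0.0197, -0.0207, 0.1296, 0.0],
[0.0035, -0.0095, 0.0048, 0.0197, -0.0207, 0.1296, 0.0],
[0.0024, -0.0098, 0.0049, 0.0197, -0.0207, 0.1296, 0.0],
[0.0012, -0.0099, 0.0051, 0.0197, -0.0207, 0.1296, 0.0],
[0.0, -0.0099, 0.0053, 0.0197, -0.0207, 0.1296, 0.0],
[-0.0012, -0.0097, 0.0055, 0.0197, -0.0207, 0.1296, 0.0],
[-0.0023, -0.0094, 0.0057, 0.0197, -0.0207, 0.1296, 0.0],
[-0.0034, -0.0089, 0.0059, 0.0197, -0.0207, 0.1296, 0.0],
[-0.0043, -0.0083, 0.0062, 0.0197, -0.0207, 0.1296, 0.0],
[-0.0052, -0.0076, 0.0064, 0.0197, -0.0207, 0.1296, 0.0],
[-0.006, -0.0067, 0.0067, 0.0197, -0.0207, 0.1296, 0.0],
```

Call:
play_rows(
  steps=[
    [[0.006,-0.0085,0.005,0.02,-0.021,0.13,0],[0.005,-0.009,0.005,0.02,-0.021,0.13,0],[0.0035,-0.0095,0.005,0.02,-0.021,0.13,0],[0.0025,-0.01,0.005,0.02,-0.021,0.13,0],[0.001,-0.01,0.005,0.02,-0.021,0.13,0],[0,-0.01,0.005,0.02,-0.021,0.13,0],[-0.001,-0.01,0.0055,0.02,-0.021,0.13,0],[-0.0025,-0.0095,0.0055,0.02,-0.021,0.13,0],[-0.0035,-0.009,0.006,0.02,-0.021,0.13,0],[-0.0045,-0.0085,0.006,0.02,-0.021,0.13,0],[-0.005,-0.0075,0.0065,0.02,-0.021,0.13,0],[-0.006,-0.0065,0.0065,0.02,-0.021,0.13,0]],
  ],
)

```text
time_s: 4.6
tool_pos: [0.3882, 0.1207, 0.1298]
tool_rot: [-179.9, -1.6, 8.0]
force: [0.3, 1.2, -0.0]
grip_width: 0.0007
grasp_force: 0.0
```

```bash
python3 - <<'E'
from h import *
st()
T=lambda t,s:tool(98.6,t)*R.from_euler('z',s*90,degrees=True)
a=chest(CH,[[-.177,0,.13],[-.177,0,.068]])
plan([(a[0],T(4,1),5,0),(a[1],T(10,1),7,0)])
E
```

```text
{'time_s': 4.6, 'qpos': [10.289, -8.754, -28.936, 122.434, -4.466, 63.674, -98.502], 'tool_pos': [0.388, 0.121, 0.13], 'tool_rot': [-179.922, -1.646, 7.995], 'force': [0.296, 1.162, -0.031], 'grip_width': 0.001, 'grasp_force': 0.0}
[0.0002, 0.0, -0.0, -0.0002, 0.0082, -0.0021, 0.0],
[0.0002, 0.0, -0.0, -0.0002, 0.0082, -0.0021, 0.0],
[0.0002, 0.0, -0.0, -0.0002, 0.0082, -0.0021, 0.0],
[0.0002, 0.0, -0.0, -0.0002, 0.0082, -0.0021, 0.0],
[0.0002, 0.0, -0.0, -0.0002, 0.0082, -0.0021, 0.0],
[-0.0006, -0.0, 0.0088, -0.0, 0.015, -0.0, 0.0],
[-0.0007, -0.0, 0.0088, 0.0, 0.015, -0.0, 0.0],
[-0.0009, -0.0, 0.0088, -0.0, 0.015, 0.0, 0.0],
[-0.001, -0.0, 0.0088, -0.0, 0.015, 0.0, 0.0],
[-0.0011, -0.0, 0.0088, 0.0, 0.015, -0.0, 0.0],
[-0.0013, -0.0, 0.0088, -0.0, 0.015, 0.0, 0.0],
[-0.0014, -0.0, 0.0087, -0.0, 0.015, 0.0, 0.0],
```

Call:
play_rows(
  steps=[
    [[0,0,0.009,0,0.02,-0.003,0],[-0.0005,0,0.009,0,0.02,-0.003,0],[-0.0005,0,0.009,0,0.02,-0.003,0],[-0.001,0,0.009,0,0.02,0,0],[-0.001,0,0.009,0,0.02,0,0],[-0.0015,0,0.009,0,0.02,0,0],[-0.0015,0,0.0085,0,0.02,0,0],[0,0,0,0,0,0,0]],
  ],
)

```text
time_s: 5.4
tool_pos: [0.3864, 0.1198, 0.0659]
tool_rot: [180.0, -9.6, 8.8]
force: [0.2, -0.3, 0.2]
grip_width: 0.0002
grasp_force: 0.0
```

```bash
python3 - <<'E'
from h import *
st()
d=read_camera("side");cv2.imwrite("pics/s2.png",cv2.resize(d["frame"][110:270,140:340,::-1],(750,600),interpolation=cv2.INTER_CUBIC))
E
```

```text
{'time_s': 5.4, 'qpos': [9.547, -10.924, -29.99, 132.78, -4.732, 47.417, -98.71], 'tool_pos': [0.386, 0.12, 0.066], 'tool_rot': [179.965, -9.564, 8.81], 'force': [0.206, -0.253, 0.201], 'grip_width': 0.0, 'grasp_force': 0.0}
```

View pics/s2.png

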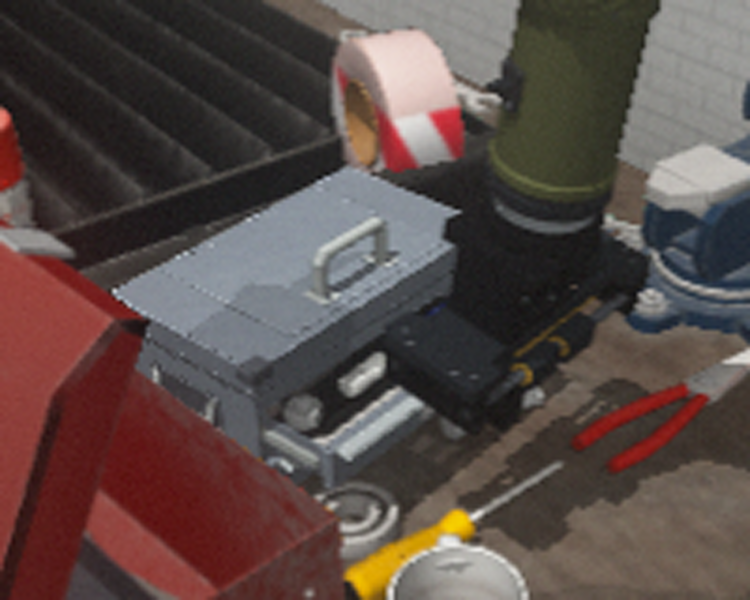

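The gripper is in front of the open drawer's lip, around (430,420), and nothing has been disturbed. Next I push along the chest's +x.

Call:
play_rows(
  steps=[
    [[0.006,0,0.001,0,0,0,0],[0.006,0,0.001,0,0,0,0],[0.006,0,0.001,0,0,0,0],[0.006,0,0.001,0,0,0,0],[0.006,0,0.001,0,0,0,0],[0.006,0,0.001,0,0,0,0],[0.006,0,0.001,0,0,0,0],[0.006,0,0.001,0,0,0,0],[0.006,0,0.001,0,0,0,0],[0.006,0,0.001,0,0,0,0]],
  ],
)

```text
time_s: 6.45
tool_pos: [0.4481, 0.1297, 0.0669]
tool_rot: [-180.0, -9.6, 8.8]
force: [-1.2, 1.0, -0.8]
grip_width: 0.0004
grasp_force: 1.0
```

Call:
play_rows(
  steps=[
    [[0.003,0,0.0005,0,0,0,0],[0.003,0,0.0005,0,0,0,0],[0.003,0,0.0005,0,0,0,0],[0.003,0,0.0005,0,0,0,0]],
  ],
)

```text
time_s: 6.85
tool_pos: [0.4601, 0.1315, 0.0671]
tool_rot: [-180.0, -9.7, 8.8]
force: [-2.4, 1.8, -1.2]
grip_width: 0.0005
grasp_force: 1.0
```

```bash
python3 - <<'E'
from h import *
st()
E
```

```text
{'time_s': 6.85, 'qpos': [10.432, -0.158, -30.755, 124.113, 2.53, 46.569, -103.119], 'tool_pos': [0.46, 0.132, 0.067], 'tool_rot': [-179.993, -9.672, 8.797], 'force': [-2.405, 1.819, -1.174], 'grip_width': 0.0, 'grasp_force': 0.96}
```

Call:
play_rows(
  steps=[
    [[0.002,0,0.0003,0,0,0,0],[0.002,0,0.0003,0,0,0,0]],
  ],
)

```text
time_s: 7.05
tool_pos: [0.4625, 0.1318, 0.0668]
tool_rot: [180.0, -9.5, 8.8]
force: [-9.1, -1.2, 5.2]
grip_width: 0.0007
grasp_force: 4.1
```

Call:
play_rows(
  steps=[
    [[0.002,0,0.0003,0,0,0,0],[0.002,0,0.0003,0,0,0,0]],
  ],
)

```text
time_s: 7.25
tool_pos: [0.4664, 0.1324, 0.0668]
tool_rot: [180.0, -9.5, 8.8]
force: [-5.9, -0.7, 0.6]
grip_width: 0.0007
grasp_force: 2.7
```

Call:
play_rows(
  steps=[
    [[0.002,0,0.0003,0,0,0,0],[0.001,0,0.0002,0,0,0,0]],
  ],
)

```text
time_s: 7.45
tool_pos: [0.4707, 0.1331, 0.0671]
tool_rot: [-180.0, -9.6, 8.8]
force: [-2.2, 0.3, -1.6]
grip_width: 0.0005
grasp_force: 1.2
```

Call:
play_rows(
  steps=[
    [[0.001,0,0.0002,0,0,0,0],[0.001,0,0.0002,0,0,0,0]],
  ],
)

```text
time_s: 7.65
tool_pos: [0.4719, 0.1332, 0.0669]
tool_rot: [180.0, -9.5, 8.8]
force: [-8.3, -0.3, 2.8]
grip_width: 0.0005
grasp_force: 3.9
```

Call:
play_rows(
  steps=[
    [[0.001,0,0.0002,0,0,0,0],[0.001,0,0.0002,0,0,0,0]],
  ],
)

```text
time_s: 7.85
tool_pos: [0.4722, 0.1331, 0.0664]
tool_rot: [179.9, -9.3, 8.8]
force: [-12.9, -1.2, 6.7]
grip_width: 0.0004
grasp_force: 6.1
```

Call:
play_rows(
  steps=[
    [[-0.01,0,-0.002,0,0,0,0],[-0.015,0,-0.0025,0,0,0,0],[-0.015,0,-0.0025,0,0,0,0],[-0.01,0,-0.002,0,0,0,0],[0,0,-0.03,0,0,0,0],[0,0,-0.04,0,0,0,0],[0,0,-0.04,0,0,0,0],[0,0,-0.03,0,0,0,0]],
  ],
)

```text
time_s: 8.65
tool_pos: [0.4057, 0.1204, 0.2033]
tool_rot: [179.9, -10.2, 8.4]
force: [-3.2, -1.4, 6.4]
grip_width: 0.0008
grasp_force: 0.0
```

```bash
cat >> kin.py <<'E'
def refit():
    global M
    Q.extend([[9.547,-10.924,-29.99,132.78,-4.732,47.417,-98.71],[10.432,-.158,-30.755,124.113,2.53,46.569,-103.119],[10.289,-8.754,-28.936,122.434,-4.466,63.674,-98.502]])
    P.extend([[.3864,.1198,.0659],[.4601,.1315,.0671],[.388,.121,.130]]); E.extend([[179.965,-9.564,8.81],[-179.993,-9.672,8.797],[-179.922,-1.646,7.995]])
    M=least_squares(res,M).x; print("fit",M.round(3),np.abs(res(M)).max())
refit()
def hpos(lid,depth=.015,tilt=0,hx=-.048,hy=0): # TCP in world for lid angle(deg), bar 'depth' behind TCP
    a=np.radians(24.2+lid); b=chest(CH,[[.07-.1294*np.cos(a),hy,.105+.1294*np.sin(a)]])[0]
    Q_=tool(98.6,tilt); return b+Q_.apply([0,0,depth]),Q_
E
python3 - <<'E'
from kin import *
st()
d=read_camera("side");cv2.imwrite("pics/s3.png",cv2.resize(d["frame"][130:250,160:300,::-1],(700,600),interpolation=cv2.INTER_CUBIC))
for t in(20,10,0):
  p,q=hpos(0,.015,t); print(t,p,*[np.round(v,1) for v in ik(p,q)])
for t in(0,-10,-20,-30,-40):
  p,q=hpos(55,.015,t); print(t,p,*[np.round(v,1) for v in ik(p,q)])
E
```

```text
fit [2.480e-01 4.630e-01 5.170e-01 3.550e-01 5.100e-02 1.000e-03 5.400e-02
 1.571e+00] 0.020267416289625084
{'time_s': 8.65, 'qpos': [0.332, -17.292, -18.548, 121.305, -4.019, 65.109, -98.119], 'tool_pos': [0.406, 0.12, 0.203], 'tool_rot': [179.891, -10.208, 8.429], 'force': [-3.192, -1.379, 6.449], 'grip_width': 0.001, 'grasp_force': 0.0}
20 [0.5217879  0.1407614  0.14394865] [ -8.9  -6.1  -9.  120.7   3.1  45.6 -11.2] 0.0 0.0
10 [0.51929071 0.14038374 0.14327192] [ -9.6   0.7  -7.3 112.8   1.8  56.6  -9.2] 0.0 0.0
0 [0.51671528 0.13999424 0.14304404] [-10.    7.8  -6.2 105.    0.9  67.3  -7.9] 0.0 0.0
0 [0.60943499 0.15406436 0.21710797] [-10.7  16.   -4.8  85.7   1.3  78.3  -7. ] 0.0 0.0
-10 [0.60685956 0.15367487 0.21733585] [-11.   23.6  -4.1  76.7   0.5  89.7  -6.4] 0.0 0.0
-20 [0.60436237 0.1532972  0.21801258] [-11.3  31.4  -3.5  67.7  -0.2 100.9  -6. ] 0.0 0.0
-30 [0.60201932 0.15294285 0.21911759] [-11.5  39.4  -3.   58.7  -1.1 111.9  -5.9] 0.0 0.0
-40 [0.59990159 0.15262257 0.2206173 ] [-10.2  43.6  -5.5  54.9  -0.8 117.7  -7.1] 0.0 3.7
```

View pics/s3.png

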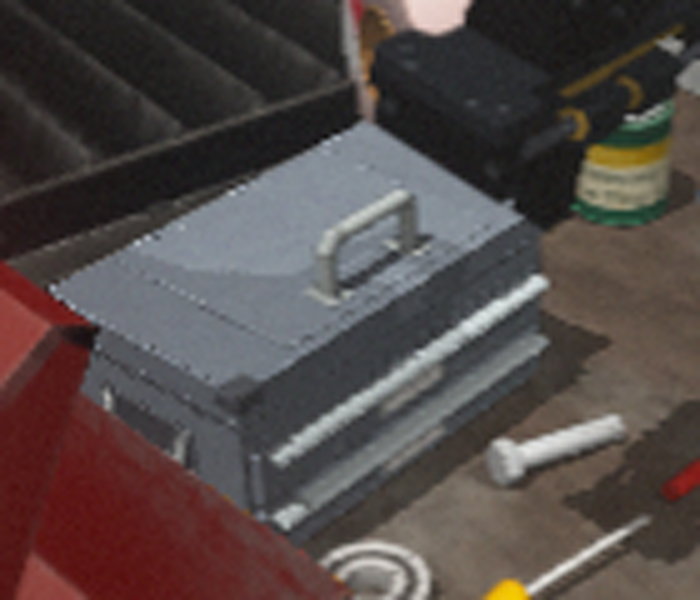

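Lip and lower lip are flush at about (275,455)–(545,285), so the drawer is home. The handle bar runs from about (325,238) to (410,195) in this crop, and I'll check its location.

```bash
python3 - <<'E'
from kin import *
dt,ds=read_camera("top"),read_camera("side")
for d,m in((dt,[231.1,170.1]),(ds,[233.6,173.4])):
    s=least_squares(lambda x:proj(d,[[x[0],x[1],.158]])[0]-m,[.517,.14]).x; print(s)
s=least_squares(lambda x:np.r_[proj(dt,[x])[0]-[231.1,170.1],proj(ds,[x])[0]-[233.6,173.4]],[.517,.14,.158]); print(s.x,s.fun)
p,q=hpos(0,.015,15); up=p-q.apply([0,0,.06]); print(p,up)
plan([(up,q,12,.045)])
E
```

```text
fit [2.480e-01 4.630e-01 5.170e-01 3.550e-01 5.100e-02 1.000e-03 5.400e-02
 1.571e+00] 0.020267416289625084
[0.5188864  0.13633024]
[0.51504904 0.14155974]
[0.52034036 0.13707917 0.15375162] [-0.15117088 -0.14931899  0.17142452  0.03268625]
[0.52055391 0.14057478 0.14355515] [0.50519937 0.13825263 0.2015107 ]
[0.0084, 0.0002, 0.0014, -0.0058, 0.0055, -0.1303, 0.045],
[0.0083, 0.0013, 0.0015, -0.0058, 0.0055, -0.1303, 0.045],
[0.008, 0.0023, 0.0015, -0.0058, 0.0055, -0.1303, 0.045],
[0.0076, 0.0033, 0.0016, -0.0058, 0.0055, -0.1303, 0.045],
[0.0071, 0.0043, 0.0016, -0.0058, 0.0055, -0.1303, 0.045],
[0.0065, 0.0052, 0.0017, -0.0058, 0.0055, -0.1303, 0.045],
[0.0058, 0.0059, 0.0018, -0.0058, 0.0055, -0.1303, 0.045],
[0.0049, 0.0066, 0.0018, -0.0058, 0.0055, -0.1303, 0.045],
[0.004, 0.0072, 0.0019, -0.0058, 0.0055, -0.1303, 0.045],
[0.0031, 0.0077, 0.002, -0.0058, 0.0055, -0.1303, 0.045],
[0.002, 0.008, 0.002, -0.0058, 0.0055, -0.1303, 0.045],
[0.001, 0.0082, 0.0021, -0.0058, 0.0055, -0.1303, 0.045],
```

Call:
play_rows(
  steps=[
    [[0.0085,0,0.0015,-0.006,0.0055,-0.13,0.045],[0.0085,0.0015,0.0015,-0.006,0.0055,-0.13,0.045],[0.008,0.0025,0.0015,-0.006,0.0055,-0.13,0.045],[0.0075,0.0035,0.0015,-0.006,0.0055,-0.13,0.045],[0.007,0.0045,0.0015,-0.006,0.0055,-0.13,0.045],[0.0065,0.005,0.0015,-0.006,0.0055,-0.13,0.045],[0.006,0.006,0.002,-0.006,0.0055,-0.13,0.045],[0.005,0.0065,0.002,-0.006,0.0055,-0.13,0.045],[0.004,0.007,0.002,-0.006,0.0055,-0.13,0.045],[0.003,0.0075,0.002,-0.006,0.0055,-0.13,0.045],[0.002,0.008,0.002,-0.006,0.0055,-0.13,0.045],[0.001,0.008,0.002,-0.006,0.0055,-0.13,0.045]],
  ],
)

```text
time_s: 10.0
tool_pos: [0.5039, 0.1355, 0.1973]
tool_rot: [165.3, 0.2, 98.5]
force: [-0.1, 0.1, 0.1]
grip_width: 0.0448
grasp_force: 0.0
```

```bash
python3 - <<'E'
from kin import *
st()
p,q=hpos(0,.015,15); up=p-q.apply([0,0,.035])
plan([(up,q,4,.045),(p,q,6,.045)])
d=read_camera("side");cv2.imwrite("pics/s4.png",cv2.resize(d["frame"][130:250,160:300,::-1],(700,600),interpolation=cv2.INTER_CUBIC))
E
```

```text
fit [2.480e-01 4.630e-01 5.170e-01 3.550e-01 5.100e-02 1.000e-03 5.400e-02
 1.571e+00] 0.020267416289625084
{'time_s': 10.0, 'qpos': [-9.639, -7.003, -9.764, 115.092, 2.118, 57.418, -11.849], 'tool_pos': [0.504, 0.136, 0.197], 'tool_rot': [165.291, 0.212, 98.52], 'force': [-0.116, 0.086, 0.059], 'grip_width': 0.045, 'grasp_force': 0.0}
[0.0006, 0.0007, 0.0053, -0.0013, 0.001, -0.0001, 0.045],
[0.0006, 0.0007, 0.0053, -0.0013, 0.001, -0.0001, 0.045],
[0.0006, 0.0007, 0.0053, -0.0013, 0.001, -0.0001, 0.045],
[0.0006, 0.0007, 0.0053, -0.0013, 0.001, -0.0001, 0.045],
[0.0, -0.0, 0.0058, 0.0, 0.0, 0.0, 0.045],
[-0.0, -0.0, 0.0058, 0.0, 0.0, 0.0, 0.045],
[0.0, -0.0, 0.0058, 0.0, 0.0, 0.0, 0.045],
[-0.0, 0.0, 0.0058, -0.0, 0.0, 0.0, 0.045],
[-0.0, -0.0, 0.0058, 0.0, 0.0, 0.0, 0.045],
[0.0, -0.0, 0.0058, 0.0, 0.0, 0.0, 0.045],
```

View pics/s4.png

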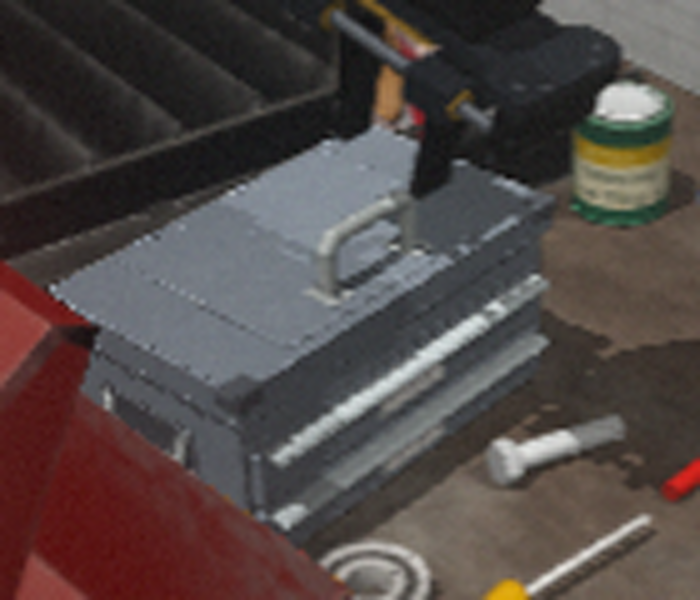

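Fingertips appear at about (355,120) and (430,190), on either side of the bar's line and above it. Descending.

Call:
play_rows(
  steps=[
    [[0.0005,0.0005,0.0055,-0.001,0.001,0,0.045],[0.0005,0.0005,0.0055,-0.001,0.001,0,0.045],[0.0005,0.0005,0.0055,-0.001,0.001,0,0.045],[0.0005,0.0005,0.0055,-0.001,0.001,0,0.045],[0,0,0.0055,0,0,0,0.045],[0,0,0.0055,0,0,0,0.045],[0,0,0.0055,0,0,0,0.045]],
  ],
)

```text
time_s: 10.75
tool_pos: [0.5154, 0.1397, 0.1616]
tool_rot: [165.0, -0.1, 98.3]
force: [0.4, -0.1, 0.2]
grip_width: 0.0453
grasp_force: 0.0
```

Call:
play_rows(
  steps=[
    [[0,0,0.0055,0,0,0,0.045],[0,0,0.006,0,0,0,0.045],[0,0,0.006,0,0,0,0.045],[0,0,0,0,0,0,0.045]],
  ],
)

```text
time_s: 11.15
tool_pos: [0.5193, 0.1401, 0.1439]
tool_rot: [165.1, -0.1, 98.3]
force: [-0.0, 0.3, -0.4]
grip_width: 0.045
grasp_force: 0.0
```

Call:
play_rows(
  steps=[
    [[0,0,0,0,0,0,0.03],[0,0,0,0,0,0,0.024],[0,0,0,0,0,0,0.02],[0,0,0,0,0,0,0.02],[0,0,0,0,0,0,0.02]],
  ],
  force=10,
)

```text
time_s: 11.65
tool_pos: [0.5199, 0.1403, 0.1453]
tool_rot: [165.0, -0.1, 98.3]
force: [0.3, -0.8, 0.5]
grip_width: 0.021
grasp_force: 0.0
```

Call:
play_rows(
  steps=[
    [[0,0,0,0,0,0,0.012],[0,0,0,0,0,0,0.008],[0,0,0,0,0,0,0.004],[0,0,0,0,0,0,0],[0,0,0,0,0,0,0]],
  ],
  force=15,
)

```text
time_s: 12.15
tool_pos: [0.5217, 0.1406, 0.1461]
tool_rot: [164.8, -0.1, 98.3]
force: [5.4, 1.4, -3.2]
grip_width: 0.0095
grasp_force: 15.0
```

```bash
python3 - <<'E'
from kin import *
st()
d=read_camera("side");cv2.imwrite("pics/s5.png",cv2.resize(d["frame"][130:250,160:300,::-1],(700,600),interpolation=cv2.INTER_CUBIC))
E
```

```text
fit [2.480e-01 4.630e-01 5.170e-01 3.550e-01 5.100e-02 1.000e-03 5.400e-02
 1.571e+00] 0.020267416289625084
{'time_s': 12.15, 'qpos': [-9.891, -2.448, -9.748, 117.209, 3.192, 50.271, -13.122], 'tool_pos': [0.522, 0.141, 0.146], 'tool_rot': [164.755, -0.113, 98.297], 'force': [5.401, 1.421, -3.17], 'grip_width': 0.009, 'grasp_force': 14.994}
```

View pics/s5.png

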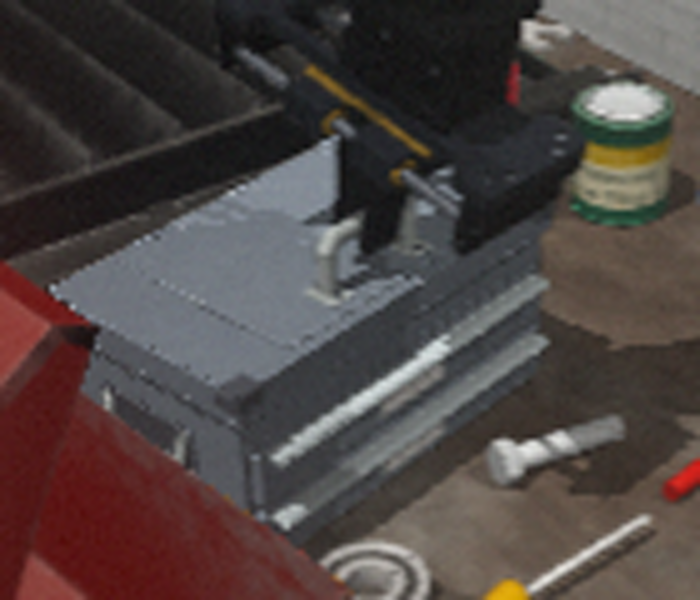

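Opening reads 9.5 mm at 15 N, so the bar is gripped between its posts. I'll compute the arc.

```bash
cat >> kin.py <<'E'
CH[0]+=.0018
def arc(l0,l1,t0,t1,n):
    pr=hpos(l0,.0123,t0)
    for i in range(1,n+1):
        c=hpos(l0+(l1-l0)*i/n,.0123,t0+(t1-t0)*i/n)
        print(np.round(np.r_[pr[1].inv().apply(c[0]-pr[0]),(pr[1].inv()*c[1]).as_rotvec()],4).tolist()); pr=c
def lidang(tilt=None):
    o=get_obs(); q=R.from_euler('xyz',o["tool_rot"],degrees=True); b=np.array(o["tool_pos"])-q.apply([0,0,.0123])
    v=b-chest(CH,[[.07,0,.105]])[0]; f=-(v[0]*np.cos(CH[2])+v[1]*np.sin(CH[2]))
    u=q.apply([0,0,1]); print("lid",np.degrees(np.arctan2(v[2],f))-24.2,"rad",np.hypot(f,v[2]),"tilt",np.degrees(np.arctan2(u[0],-u[2])))
E
python3 - <<'E'
from kin import *
lidang(); arc(0,53,15,-25,36)
E
```

```text
fit [2.480e-01 4.630e-01 5.170e-01 3.550e-01 5.100e-02 1.000e-03 5.400e-02
 1.571e+00] 0.020267416289625084
lid -0.049947280825556106 rad 0.12931596138083573 tilt 15.073649598015107
[0.0, 0.0019, -0.0026, 0.0194, 0.0, -0.0]
[0.0, 0.0019, -0.0025, 0.0194, 0.0, 0.0]
[0.0, 0.0019, -0.0025, 0.0194, 0.0, 0.0]
[0.0, 0.0019, -0.0025, 0.0194, 0.0, 0.0]
[0.0, 0.002, -0.0025, 0.0194, -0.0, 0.0]
[0.0, 0.002, -0.0025, 0.0194, 0.0, -0.0]
[0.0, 0.002, -0.0025, 0.0194, 0.0, -0.0]
[0.0, 0.002, -0.0025, 0.0194, -0.0, 0.0]
[0.0, 0.002, -0.0024, 0.0194, 0.0, -0.0]
[0.0, 0.002, -0.0024, 0.0194, -0.0, -0.0]
[0.0, 0.0021, -0.0024, 0.0194, 0.0, -0.0]
[0.0, 0.0021, -0.0024, 0.0194, 0.0, 0.0]
[0.0, 0.0021, -0.0024, 0.0194, 0.0, -0.0]
[0.0, 0.0021, -0.0024, 0.0194, 0.0, 0.0]
[0.0, 0.0021, -0.0024, 0.0194, 0.0, 0.0]
[0.0, 0.0021, -0.0023, 0.0194, -0.0, -0.0]
[0.0, 0.0021, -0.0023, 0.0194, 0.0, 0.0]
[0.0, 0.0022, -0.0023, 0.0194, 0.0, -0.0]
[0.0, 0.0022, -0.0023, 0.0194, 0.0, 0.0]
[0.0, 0.0022, -0.0023, 0.0194, 0.0, -0.0]
[0.0, 0.0022, -0.0023, 0.0194, -0.0, 0.0]
[0.0, 0.0022, -0.0022, 0.0194, 0.0, 0.0]
[0.0, 0.0022, -0.0022, 0.0194, -0.0, -0.0]
[0.0, 0.0022, -0.0022, 0.0194, 0.0, 0.0]
[0.0, 0.0023, -0.0022, 0.0194, -0.0, 0.0]
[0.0, 0.0023, -0.0022, 0.0194, 0.0, 0.0]
[0.0, 0.0023, -0.0022, 0.0194, 0.0, 0.0]
[0.0, 0.0023, -0.0022, 0.0194, 0.0, -0.0]
[0.0, 0.0023, -0.0021, 0.0194, 0.0, 0.0]
[0.0, 0.0023, -0.0021, 0.0194, 0.0, 0.0]
[0.0, 0.0023, -0.0021, 0.0194, 0.0, -0.0]
[0.0, 0.0024, -0.0021, 0.0194, -0.0, 0.0]
[0.0, 0.0024, -0.0021, 0.0194, -0.0, -0.0]
[0.0, 0.0024, -0.0021, 0.0194, 0.0, 0.0]
[0.0, 0.0024, -0.002, 0.0194, 0.0, -0.0]
[0.0, 0.0024, -0.002, 0.0194, -0.0, 0.0]
```

Call:
play_rows(
  steps=[
    [[0,0.0019,-0.0026,0.0194,0,0,0],[0,0.0019,-0.0025,0.0194,0,0,0],[0,0.0019,-0.0025,0.0194,0,0,0],[0,0.0019,-0.0025,0.0194,0,0,0],[0,0.002,-0.0025,0.0194,0,0,0],[0,0.002,-0.0025,0.0194,0,0,0]],
  ],
  force=30,
)

```text
time_s: 12.8
tool_pos: [0.5283, 0.1417, 0.161]
tool_rot: [171.7, -0.1, 98.3]
force: [6.4, 1.6, -8.9]
grip_width: 0.0089
grasp_force: 30.0
```

Call:
play_rows(
  steps=[
    [[0,0.002,-0.0025,0.0194,0,0,0],[0,0.002,-0.0025,0.0194,0,0,0],[0,0.002,-0.0024,0.0194,0,0,0],[0,0.002,-0.0024,0.0194,0,0,0],[0,0.0021,-0.0024,0.0194,0,0,0],[0,0.0021,-0.0024,0.0194,0,0,0]],
  ],
)

```text
time_s: 13.4
tool_pos: [0.5382, 0.1433, 0.1767]
tool_rot: [178.5, -0.1, 98.3]
force: [4.6, 2.8, -11.8]
grip_width: 0.009
grasp_force: 30.0
```

```bash
python3 - <<'E'
from kin import *
st();lidang()
E
```

```text
fit [2.480e-01 4.630e-01 5.170e-01 3.550e-01 5.100e-02 1.000e-03 5.400e-02
 1.571e+00] 0.020267416289625084
{'time_s': 13.4, 'qpos': [-9.721, 7.9, -8.722, 101.235, 1.434, 69.45, -10.516], 'tool_pos': [0.538, 0.143, 0.177], 'tool_rot': [178.486, -0.117, 98.317], 'force': [4.642, 2.785, -11.804], 'grip_width': 0.009, 'grasp_force': 29.988}
lid 16.28539301059131 rad 0.1293577556103345 tilt 1.4811054783049642
```

Call:
play_rows(
  steps=[
    [[0,0.0021,-0.0024,0.0194,0,0,0],[0,0.0021,-0.0024,0.0194,0,0,0],[0,0.0021,-0.0024,0.0194,0,0,0],[0,0.0021,-0.0023,0.0194,0,0,0],[0,0.0021,-0.0023,0.0194,0,0,0],[0,0.0022,-0.0023,0.0194,0,0,0],[0,0.0022,-0.0023,0.0194,0,0,0],[0,0.0022,-0.0023,0.0194,0,0,0],[0,0.0022,-0.0023,0.0194,0,0,0],[0,0.0022,-0.0022,0.0194,0,0,0],[0,0.0022,-0.0022,0.0194,0,0,0],[0,0.0022,-0.0022,0.0194,0,0,0]],
  ],
)

```text
time_s: 14.6
tool_pos: [0.5657, 0.1478, 0.2036]
tool_rot: [-168.2, -0.2, 98.3]
force: [1.1, 5.8, -10.3]
grip_width: 0.0091
grasp_force: 29.9
```

```bash
python3 - <<'E'
from kin import *
st();lidang()
E
```

```text
fit [2.480e-01 4.630e-01 5.170e-01 3.550e-01 5.100e-02 1.000e-03 5.400e-02
 1.571e+00] 0.020267416289625084
{'time_s': 14.6, 'qpos': [-10.06, 20.476, -7.878, 83.563, 0.685, 87.784, -9.478], 'tool_pos': [0.566, 0.148, 0.204], 'tool_rot': [-168.18, -0.152, 98.329], 'force': [1.059, 5.75, -10.315], 'grip_width': 0.009, 'grasp_force': 29.939}
lid 34.34792866052838 rad 0.1296654575284601 tilt -11.719797225202704
```

Call:
play_rows(
  steps=[
    [[0,0.0023,-0.0022,0.0194,0,0,0],[0,0.0023,-0.0022,0.0194,0,0,0],[0,0.0023,-0.0022,0.0194,0,0,0],[0,0.0023,-0.0022,0.0194,0,0,0],[0,0.0023,-0.0021,0.0194,0,0,0],[0,0.0023,-0.0021,0.0194,0,0,0],[0,0.0023,-0.0021,0.0194,0,0,0],[0,0.0024,-0.0021,0.0194,0,0,0],[0,0.0024,-0.0021,0.0194,0,0,0],[0,0.0024,-0.0021,0.0194,0,0,0],[0,0.0024,-0.002,0.0194,0,0,0],[0,0.0024,-0.002,0.0194,0,0,0]],
  ],
)

```text
time_s: 15.8
tool_pos: [0.5993, 0.1533, 0.22]
tool_rot: [-154.8, -0.2, 98.4]
force: [-3.9, 5.7, -5.6]
grip_width: 0.0085
grasp_force: 29.9
```

```bash
python3 - <<'E'
from kin import *
st();lidang(); arc(52.3,55,-25,-25,4)
d=read_camera("side");cv2.imwrite("pics/s6.png",cv2.resize(d["frame"][90:250,140:340,::-1],(750,600),interpolation=cv2.INTER_CUBIC))
E
```

```text
fit [2.480e-01 4.630e-01 5.170e-01 3.550e-01 5.100e-02 1.000e-03 5.400e-02
 1.571e+00] 0.020267416289625084
{'time_s': 15.8, 'qpos': [-10.857, 35.107, -6.989, 63.84, -0.044, 106.137, -9.06], 'tool_pos': [0.599, 0.153, 0.22], 'tool_rot': [-154.81, -0.215, 98.364], 'force': [-3.906, 5.698, -5.583], 'grip_width': 0.009, 'grasp_force': 29.939}
lid 52.023924710874084 rad 0.1298426321726321 tilt -24.980988762542918
[0.0, 0.0012, -0.0009, 0.0, 0.0, 0.0]
[0.0, 0.0012, -0.0009, 0.0, 0.0, 0.0]
[0.0, 0.0012, -0.0009, 0.0, 0.0, 0.0]
[0.0, 0.0012, -0.0009, 0.0, 0.0, 0.0]
```

View pics/s6.png

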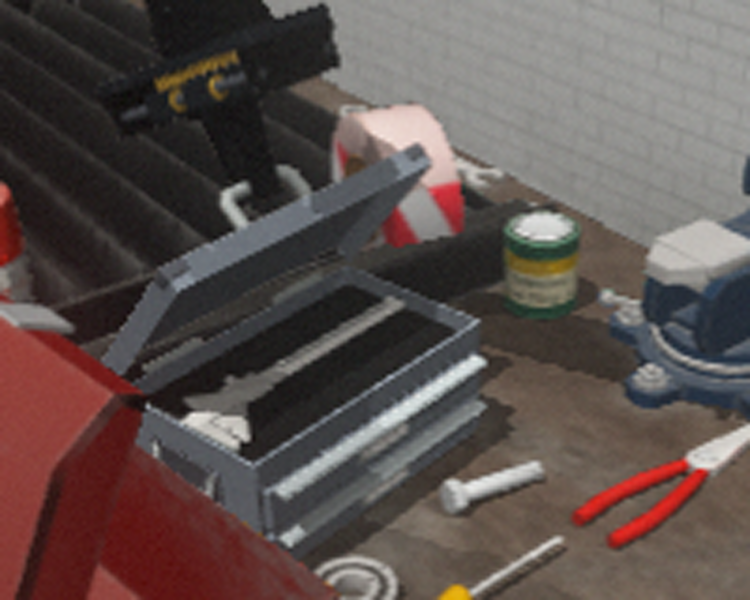

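The lid is open on the gripped handle, with its front corners near (165,272) and (425,155), and the drawer is still home. Now the last 3°, then a check of the angle in the image.

Call:
play_rows(
  steps=[
    [[0,0.0013,-0.001,0,0,0,0],[0,0.0013,-0.001,0,0,0,0],[0,0.0013,-0.001,0,0,0,0],[0,0.0013,-0.001,0,0,0,0],[0,0,0,0,0,0,0],[0,0,0,0,0,0,0],[0,0,0,0,0,0,0]],
  ],
)

```text
time_s: 16.55
tool_pos: [0.6056, 0.1543, 0.2216]
tool_rot: [-154.9, -0.2, 98.4]
force: [-2.0, 5.6, -5.7]
grip_width: 0.0091
grasp_force: 29.9
```

```bash
python3 - <<'E'
from kin import *
st();lidang()
d=read_camera("side")
im=cv2.resize(d["frame"][90:210,140:290,::-1],(750,600),interpolation=cv2.INTER_CUBIC)
for a,c in((50,(0,0,255)),(55,(0,255,0)),(60,(255,0,0))):
    t=np.radians(a); P=[]
    for f,z in((.146,0),(.146,.02)):
        for y in(.12,-.12): P.append([.07-(f*np.cos(t)-z*np.sin(t)),y,.105+f*np.sin(t)+z*np.cos(t)])
    px=(proj(d,chest(CH,P))+.5-[140,90])*5-.5
    for u in px: cv2.drawMarker(im,tuple(int(v) for v in u),c,cv2.MARKER_CROSS,12,1)
cv2.imwrite("pics/s7.png",im)
E
```

```text
fit [2.480e-01 4.630e-01 5.170e-01 3.550e-01 5.100e-02 1.000e-03 5.400e-02
 1.571e+00] 0.020267416289625084
{'time_s': 16.55, 'qpos': [-10.934, 35.875, -6.922, 62.45, 0.013, 106.687, -9.022], 'tool_pos': [0.606, 0.154, 0.222], 'tool_rot': [-154.883, -0.222, 98.37], 'force': [-1.97, 5.586, -5.722], 'grip_width': 0.009, 'grasp_force': 29.941}
lid 54.937693187627374 rad 0.1300851887531971 tilt -24.90907446375016
```

View pics/s7.png

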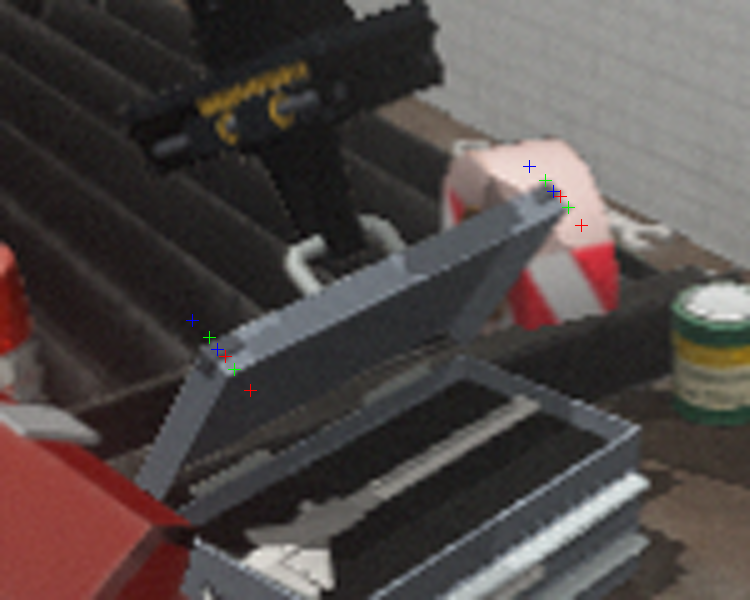

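The green markers (55°) fall on the lid's front corners at (232,372) and (568,208), and the arm geometry gives 54.9°. The arm is still and the drawer is home, so I'm handing in.

```bash
python3 -c "
from cell import *
print(sign_off())"
```

```text
the job is handed in; nothing more can be done
None
```

The upper drawer is home past its catch, the lid is held still in the gripper at about 55° (54.9° from the arm, matched in the side picture), no contact with anything else on the bench was seen, and the job is handed in; no verdict came back.

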